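# Reassemble the decorator's banding wheel

## Task

Put the banding wheel back together: gently slide the brass sleeve down over the steel spindle of the green stand until it is fully home, then gently lower the wheel head over the same spindle until it sits flat on the sleeve, with the head's yellow index line pointing the same way as the stand's yellow pointer arm. Lower both parts, do not let them drop down the spindle, leave the white spacer and everything else on the bench where it is, and let go when done.

Things in the scene. Friction and masses are not known exactly. Their poses are not given: they have to be found in the camera images.
- stand: Green wheel stand, fixed and upright. Round foot 150 mm wide, 16 mm high; column 52 mm wide up to a flat shoulder 50 mm above the bench; from there a vertical steel spindle, 24 mm diameter, up to 144 mm above the bench. A yellow pointer arm sticks out of the foot along its +x to 135 mm from the axis. Origin: on the spindle's axis at bench level; z up.
- spindle_top (a point): Centre of the spindle's top end, 144 mm above the bench. The top 5 mm of the spindle tapers from 24 to 16 mm diameter.
- pointer (a point): Top of the upturned tip of the yellow pointer arm, 130 mm from the spindle's axis, 53 mm above the bench; the arm points from the axis to here (the stand's +x).
- sleeve: Brass tube, 40 mm outside, 27 mm bore right through (1.5 mm clearance all round on the spindle), 70 mm tall, 0.32 to 0.48 kg, standing upright on the bench. Origin: centre of its underside; z along its axis; both ends alike. Fully home its underside rests on the stand's shoulder, 50 mm above the bench, and the spindle stands 24 mm out of its top.
- head: Wheel head, 0.5 to 0.74 kg: aluminium disc 180 mm wide, 8 mm thick, underside at 34 mm; dark hub below, 60 mm wide, 34 mm tall, with a 27 mm bore open below, 34 mm deep; black grip boss on top. Stands upright on its hub. Origin: centre of the hub's underside; z up; +x along the yellow index line. Assembled, the hub rests on the sleeve's top, 120 mm above the bench.
- boss (a point): Centre of the top of the head's round black grip boss, on the head's axis, 78 mm above the hub's underside; the boss is 40 mm diameter and 36 mm tall, from the disc's top face (42 mm) up.
- mark (a point): Outer end of the yellow index line on the disc's top face, 85 mm from the head's axis along the head's +x, 42 mm above the hub's underside.
- spacer: Decoy: short white plastic spacer ring, 40 mm outside diameter, 40 mm tall, standing upright; not to be used. Origin: centre of its underside.
- slip_jar: Closed terracotta jar with wooden lid, 70 mm diameter, 85 mm tall. Bystander. Origin: centre of its underside.
- pigment_dish: Square terracotta dish of red pigment, 75 x 75 x 28 mm. Bystander. Origin: centre of its underside.
- cup: White ceramic cup, 76 mm wide, 75 mm tall. Bystander. Origin: centre of its underside.
- brush: Flat brush with wooden handle, 190 mm long, lying flat. Bystander. Origin: underside, on its long axis.
- rib: Dark flat wooden rib (shaping tool), 110 x 55 x 10 mm, lying flat. Bystander. Origin: centre of its underside.
Mind the look-alikes: they are no part of the job. Leave any red look-alike of the stand alone.

How it is judged:
By the outcome, as a careful person would: the job done as asked, in the order asked, and still so for the second after the job is handed in, with the robot touching nothing.
It also fails if it takes over 62 s, if anything falls off the work surface, if the arm or the gripper's body presses on something with over 40 N, if the wrist force passes 120 N, or if a joint passes its speed limit or range.

## Robot

A 6-joint arm with a two-finger parallel gripper is mounted at the origin on the work surface. World frame = base frame: x ahead of the robot, y to its left, z up, the work surface at z = 0. Lengths are in m, angles in rad, forces in N, time in s.
With the tool pointing down it reaches from about 0.275 to 1 m from the base axis. Payload 8.4 kg.
Tool frame: the origin (TCP) lies midway between the tips of the shut fingers; the grasp point (between the pads) lies manip.hold_point_z behind it (manip.hold_point_z is the distance from the TCP to the grasp point, in m); y points along the fingers, x is the direction in which the jaws open and shut, and the axes are right-handed (so a half turn about y gives the same grasp; the last joint's range is limited). The gripper opens to 85 mm and grips with 20 to 120 N. Pads are 22 mm wide; open, the fingers measure 114 mm over their backs; the gripper's body (76 mm by 85 mm) begins 54 mm behind the grasp point. The pads swing forward as they close: fully open they stand 13 mm farther back than shut.
Start: joints at [-0.002, 0.353, 1.633, -0, 1.155, -0.002], TCP at [0.625, -0, 0.231] pointing down, gripper open.
Joint ranges: [-2.63, 2.63], [-0.92, 2.1], [0.06, 2.66], [-1.3, 4.44], [0, 2.69], [-3.02, 3.02]. Speed limits (rad/s): [2.22, 2.22, 2.79, 3.14, 3.14, 3.14].

## Interface

Orientations are given as [roll, pitch, yaw] about the fixed x, y, z axes, in that order (R = Rz(yaw) Ry(pitch) Rx(roll)).
In Python, from rig import manip, imaging, nets gives the robot as it stands. The module is installed in compiled form; this text tells all that it offers.
- The arm moves only by the tool apply_moves, never from a script. Its argument "series" is a list of rows, each an object with "jaw": the opening, from 0 (shut) to 1 (fully open); "slide": the shift along the tool's x, y, z in mm, a list of three; "delta_rot": the turn, a rotation vector about the tool's x, y, z in degrees, a list of three. In form: [{"jaw": jaw, "slide": [dx, dy, dz], "delta_rot": [rx, ry, rz]}, ...]. A call has 1 to 10 rows; each row shifts and turns the pose as measured when the row begins, along the tool's axes as they then stand; what a row does not reach is not made up. A row lasts 1/10 s, in which the tool goes at most 50 mm and 8.59 degrees, less where a joint would pass 70% of its speed; a pose out of reach is approached as far as the arm can. A call is refused whole if a number of a shift passes 50 or a number of a turn 8.59, either way. A call with a gripper value outside its range is refused whole. The fingers move at their own pace and stop on an object; the grip force is fixed at half the most. Time passes only in rows, so rows that do not move let the fingers close. It gives the time, the measured TCP pose, the force and the opening at its end, in the units of the state.
- manip.observe(): the state, without advancing time (a new reading comes with each control period).
- imaging.snapshot(name): name is "scene" or "side" or "wrist"; returns a dict with "image" (400x640x3 uint8, red, green, blue), "mtx" (3x3 intrinsics, pixels), "R" (3x3) and "t" (3): a world point X has camera coordinates R X + t. Camera axes: x right, y down, z forward; pixel columns grow to the right and rows downward; lengths in m; the calibration is good to about 2 mm. A picture is of the moment at which its call begins. There is no depth.
- manip.finish_job(): hands the job in, once; it reports no verdict.
Trained networks look in a picture, given as the dict that the camera call returned (one of the last four; its "shot" number tells which), for a name from the list of things; names that differ only in an ending like _2 or _b are one class to them, and where a whole thing is asked for, a point or a joint stands for the part that bears it (a point fixed in the world has none). Each returns a list of dicts, best first, with "p" (0 to 1); they miss things now and then, are a little off and sometimes report something else, mostly with a low value. They report only what shows in the picture. A call takes as long as a camera call. They do not tell look-alikes from the thing itself.
- nets.boxes_of(picture, target): "centre" ([x, y, z] in m, in the coordinates of the camera as it stood for that picture, good to about 4 mm: the middle of the surface that is visible of it).
- nets.landmark_of(picture, target): "centre" ([x, y, z] in m, in the coordinates of the camera as it stood for that picture, good to about 4 mm: a listed point, or the origin of a listed thing).
The state is a dict: "t": time; "joint_positions": joint angles; "qd": joint speeds; "joint_torque": joint torques, N m; "eef_pos": TCP position; "orientation": TCP orientation; "wrist_force": force on the tool from outside, world axes, zero at the start; "torque": the same for the moment, N m; "opening": finger opening in m.
Only numpy, scipy, OpenCV 4.12 (cv2) and the standard library are available. Lean on these libraries where they do the work, as an engineer would, in place of code of your own. Each camera call takes 0.05 s, during which the arm holds its last target. There are 200 camera calls.

## Working session

There is one attempt and no reset: what is moved stays moved. The work goes in short steps, Python scripts to look and compute and a tool call to move; the robot and the scene stay as the last step left them, time stands still between calls to the robot, and variables do not carry over. Pictures are saved under pics/ and viewed, about 8 in all and at most 12, crops included, and the job is handed in when it is done.

Besides the shell and the picture viewer there is one more tool, called by a JSON object that holds its "method" and its "body". apply_moves: Moves the arm, as the interface text tells. Its arguments: {"type":"object","properties":{"series":{"type":"array","items":{"type":"object","properties":{"jaw":{"type":"number"},"slide":{"type":"array","items":{"type":"number"}},"delta_rot":{"type":"array","items":{"type":"number"}}}}}},"required":["series"]}

```bash
mkdir -p pics; cat > h.py <<'E'
from rig import manip, imaging, nets
import numpy as np, cv2
def snap(n,save=None):
    p=imaging.snapshot(n)
    if save: cv2.imwrite(f'pics/{save}.png',cv2.cvtColor(p['image'],cv2.COLOR_RGB2BGR))
    return p
def w(p,c): return np.array(p['R']).T@(np.array(c)-np.array(p['t']))
def px(p,X):
    c=np.array(p['mtx'])@(np.array(p['R'])@np.array(X)+np.array(p['t'])); return c[:2]/c[2]
def find(p,names,f='landmark_of',k=3):
    for n in names:
        for d in getattr(nets,f)(p,n)[:k]:
            X=w(p,d['centre']); print(n,round(d['p'],2),X.round(4),px(p,X).round(0))
E
cat > a.py <<'E'
from h import *
o=manip.observe(); print({k:np.round(v,3) for k,v in o.items()}, manip.hold_point_z)
for n in ['scene','side']:
    p=snap(n,n+'0'); print(n)
    find(p,['stand','spindle_top','pointer','sleeve','head','boss','mark','spacer','slip_jar','cup','pigment_dish','brush','rib'])
E
python3 a.py
```

```text
{'t': np.float64(0.0), 'joint_positions': array([-0.002,  0.354,  1.634, -0.   ,  1.155, -0.002]), 'qd': array([ 0.001, -0.   , -0.   ,  0.001,  0.001,  0.001]), 'joint_torque': array([-2.0000e-03, -6.0524e+01, -3.4206e+01, -0.0000e+00,  9.0000e-03,
        0.0000e+00]), 'eef_pos': array([ 0.625, -0.   ,  0.231]), 'orientation': array([-1.571e+00,  1.000e-03, -0.000e+00]), 'wrist_force': array([ 0.085, -0.421,  0.391]), 'torque': array([ 0.033,  0.035, -0.007]), 'opening': np.float64(0.085)} 0.0187
scene
stand 0.79 [ 0.536  -0.0302 -0.0008] [310. 257.]
stand 0.74 [ 0.1778 -0.2681  0.0008] [175. 206.]
stand 0.54 [0.2047 0.2571 0.002 ] [338. 161.]
spindle_top 0.85 [ 0.5348 -0.0306  0.1472] [309. 209.]
spindle_top 0.71 [ 7.466e-01 -1.913e-01  4.000e-04] [289. 357.]
spindle_top 0.64 [ 0.1777 -0.2696  0.148 ] [161. 162.]
pointer 0.57 [0.6578 0.0156 0.0548] [355. 267.]
pointer 0.56 [ 0.3084 -0.2516  0.0515] [189. 216.]
pointer 0.52 [0.3356 0.2626 0.0526] [364. 167.]
sleeve 0.8 [ 0.4905 -0.2266  0.0027] [226. 274.]
head 0.96 [0.5024 0.3375 0.0011] [418. 203.]
boss 0.77 [0.5021 0.3333 0.0782
[... 804 characters left out ...]
2] [226. 199.]
pointer 0.6 [ 0.3108 -0.2581  0.0526] [335. 282.]
sleeve 0.59 [ 0.498  -0.2275 -0.0005] [370. 257.]
boss 0.65 [0.5074 0.3344 0.0797] [252. 165.]
mark 0.56 [0.5872 0.3465 0.0418] [267. 164.]
spacer 0.62 [0.6583 0.0054 0.0582] [349. 189.]
spacer 0.54 [ 0.5612 -0.3535  0.0023] [417. 266.]
slip_jar 0.57 [ 0.7387 -0.1987  0.007 ] [411. 216.]
slip_jar 0.5 [ 0.5421 -0.0303 -0.0013] [333. 222.]
cup 0.75 [0.7664 0.2532 0.0027] [319. 164.]
cup 0.45 [0.5859 0.3449 0.0433] [267. 164.]
pigment_dish 0.56 [ 7.798e-01 -5.580e-02 -3.000e-04] [385. 195.]
brush 0.94 [ 0.3811  0.0373 -0.0015] [282. 236.]
rib 0.78 [ 0.6864 -0.3669  0.0033] [446. 248.]
rib 0.74 [ 0.5625 -0.3524  0.0026] [417. 266.]
```

```bash
python3 - <<'E'
import cv2
i=cv2.imread('pics/scene0.png'); cv2.imwrite('pics/c1.png',cv2.resize(i[130:400,120:510],(800,554),interpolation=cv2.INTER_CUBIC))
i=cv2.imread('pics/side0.png'); cv2.imwrite('pics/c2.png',cv2.resize(i[120:350,180:500],(800,575),interpolation=cv2.INTER_CUBIC))
E
```

```text
(no output)
```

View pics/c1.png

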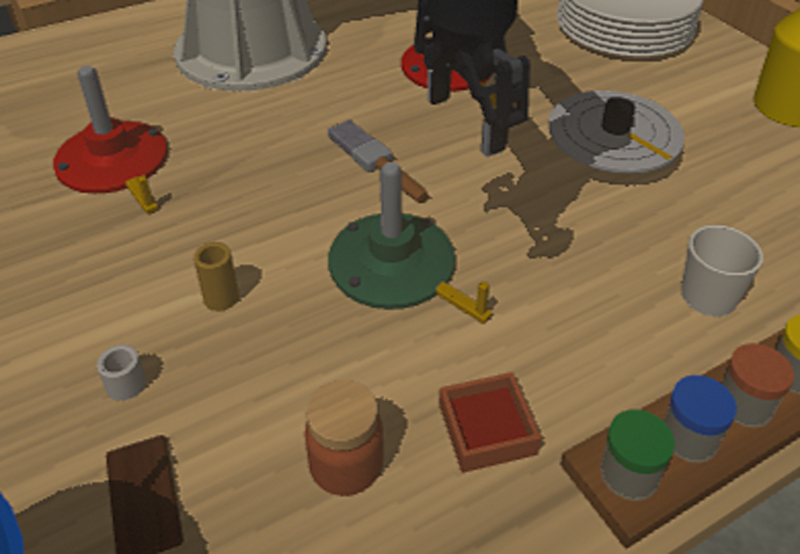

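View pics/c2.png

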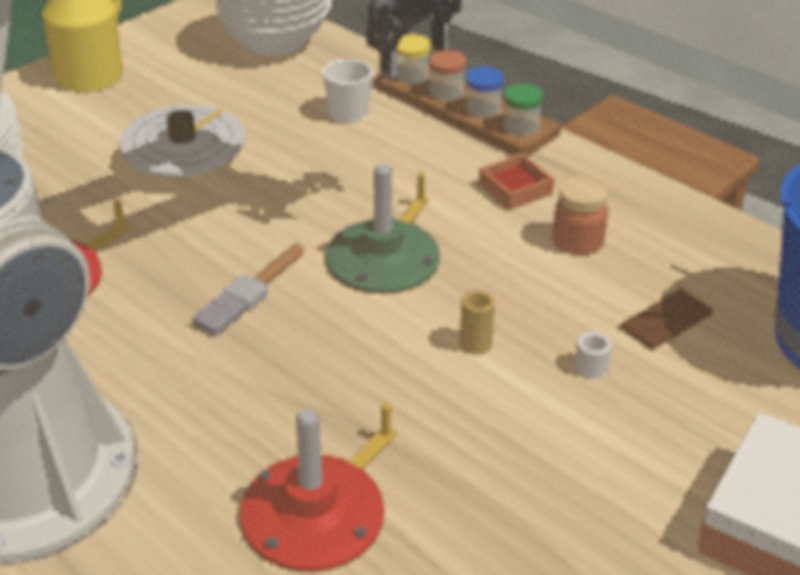

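Viewed 2 so far. The green stand is at scene px (310,257), with two red stands at (175,206) and (338,161). The brass sleeve is at (226,274), the short white spacer at (183,316) and the head at (418,203). The only tall brass tube and the only green stand are unambiguous in these enlarged crops. I'll move over the sleeve and check from close by.

{"method": "apply_moves", "body": {"series": [{"jaw": 1,"slide": [-20,0,-30],"delta_rot": [0,0,0]},{"jaw": 1,"slide": [-20,0,-34],"delta_rot": [0,0,0]},{"jaw": 1,"slide": [-20,0,-34],"delta_rot": [0,0,0]},{"jaw": 1,"slide": [-20,0,-34],"delta_rot": [0,0,0]},{"jaw": 1,"slide": [-20,0,-34],"delta_rot": [0,0,0]},{"jaw": 1,"slide": [-20,0,-34],"delta_rot": [0,0,0]},{"jaw": 1,"slide": [-11,0,-27],"delta_rot": [0,0,0]},{"jaw": 1,"slide": [0,0,0],"delta_rot": [0,0,0]},{"jaw": 1,"slide": [0,0,0],"delta_rot": [0,0,0]}]}}

```text
t: 2.3
eef_pos: [0.4903, -0.2342, 0.2314]
orientation: [-1.571, -0.003, 0.002]
wrist_force: [-0.7, 0.0, -0.1]
opening: 0.0855
```

```bash
cat > b.py <<'E'
from h import *
import sys
o=manip.observe(); print(o['t'],o['eef_pos'].round(4) if hasattr(o['eef_pos'],'round') else o['eef_pos'],np.round(o['orientation'],3),np.round(o['wrist_force'],1),o['opening'])
p=snap('wrist',sys.argv[1]); print('cam',(-np.array(p['R']).T@p['t']).round(3))
find(p,sys.argv[2].split(','),k=2)
E
python3 b.py w1 sleeve,spindle_top,stand,spacer
```

```text
2.3 [ 0.4903 -0.2342  0.2314] [-1.571 -0.003  0.002] [-0.7  0.  -0.1] 0.08552927811942647
cam [ 0.49  -0.161  0.373]
sleeve 0.86 [ 4.921e-01 -2.265e-01 -2.000e-04] [319. 167.]
stand 0.83 [ 0.179  -0.271  -0.0021] [ 73. 201.]
spacer 0.96 [ 0.5555 -0.3475 -0.0007] [366. 256.]
```

View pics/w1.png

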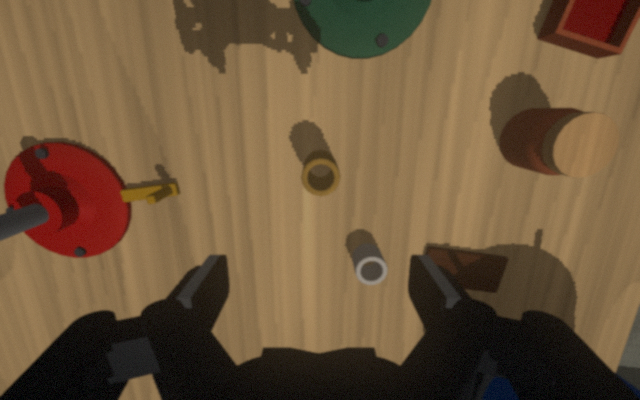

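The wrist view (picture 3) shows the brass ring's top at about px (320,176), with the spacer clear of it at (371,271). I'll fit the rim.

```bash
cat >> h.py <<'E'
def ray(p,uv,z):
    K=np.array(p['mtx']);R=np.array(p['R']);t=np.array(p['t'])
    c=-R.T@t; d=R.T@np.linalg.solve(K,[uv[0],uv[1],1]); return c+d*(z-c[2])/d[2]
E
python3 - <<'E'
from h import *
p=snap('wrist'); i=p['image'][140:212,285:355].astype(int)
hsv=cv2.cvtColor(i.astype(np.uint8),cv2.COLOR_RGB2HSV)
for uv in [(320,176),(302,176),(339,176),(320,157),(320,196)]: print(uv,ray(p,uv,.07).round(4))
print(px(p,[.494,-.227,.07]))
for s in (.07,):
  pass
cv2.imwrite('pics/w1c.png',cv2.resize(cv2.cvtColor(p['image'],cv2.COLOR_RGB2BGR)[140:212,285:355],None,fx=7,fy=7,interpolation=cv2.INTER_CUBIC))
E
```

```text
(320, 176) [ 0.4934 -0.2225  0.07  ]
(302, 176) [ 0.4753 -0.2226  0.07  ]
(339, 176) [ 0.5126 -0.2224  0.07  ]
(320, 157) [ 0.4933 -0.2034  0.07  ]
(320, 196) [ 0.4936 -0.2434  0.07  ]
[320.55677122 180.33839563]
```

View pics/w1c.png

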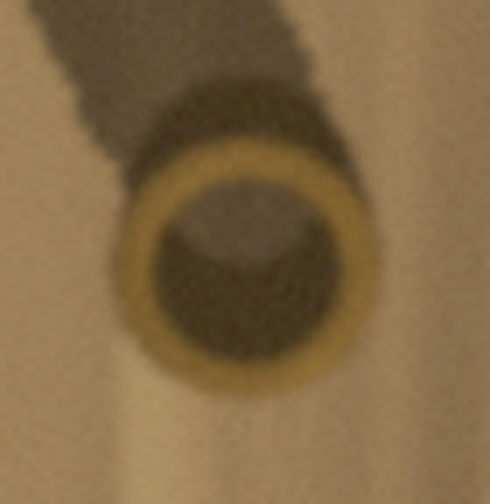

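{"method": "apply_moves", "body": {"series": [{"jaw": 1,"slide": [3,20,9],"delta_rot": [0,0,0]},{"jaw": 1,"slide": [0,30,0],"delta_rot": [0,0,0]},{"jaw": 1,"slide": [0,30,0],"delta_rot": [0,0,0]},{"jaw": 1,"slide": [0,30,0],"delta_rot": [0,0,0]},{"jaw": 1,"slide": [0,15,0],"delta_rot": [0,0,0]},{"jaw": 1,"slide": [0,0,0],"delta_rot": [0,0,0]}]}}

```text
t: 3.2
eef_pos: [0.4982, -0.2205, 0.1037]
orientation: [-1.573, -0.007, 0.012]
wrist_force: [-0.2, -0.3, 0.9]
opening: 0.0852
```

{"method": "apply_moves", "body": {"series": [{"jaw": 1,"slide": [-5,0,-5],"delta_rot": [0.1,0.7,0.4]},{"jaw": 1,"slide": [0,0,0],"delta_rot": [0,0,0]},{"jaw": 1,"slide": [0,0,0],"delta_rot": [0,0,0]}]}}

```text
t: 3.5
eef_pos: [0.4943, -0.2256, 0.1054]
orientation: [-1.572, -0.001, -0.0]
wrist_force: [-0.1, 0.3, -0.6]
opening: 0.0856
```

```bash
python3 b.py w2 sleeve; python3 - <<'E'
from h import *
i=cv2.imread('pics/w2.png'); cv2.imwrite('pics/w2.png',i[130:400,120:520])
E
```

```text
3.5 [ 0.4943 -0.2256  0.1054] [-1.572e+00 -1.000e-03 -0.000e+00] [-0.1  0.3 -0.6] 0.08557514512111847
cam [ 0.494 -0.152  0.247]
sleeve 0.84 [ 4.916e-01 -2.277e-01 -1.000e-04] [315. 204.]
```

View pics/w2.png

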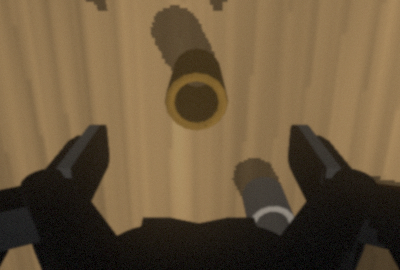

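```bash
python3 - <<'E'
from h import *
p=snap('wrist'); print(ray(p,(316.3,230.5),.07),px(p,[.4935,-.2255,.07]))
E
```

```text
[ 0.49322813 -0.22365244  0.07      ] [316.74082444 233.25970302]
```

{"method": "apply_moves", "body": {"series": [{"jaw": 1,"slide": [-1,15,0.5],"delta_rot": [0,0,0]},{"jaw": 1,"slide": [0,15,0],"delta_rot": [0,0,0]},{"jaw": 1,"slide": [0,15,0],"delta_rot": [0,0,0]},{"jaw": 1,"slide": [0,15,0],"delta_rot": [0,0,0]},{"jaw": 1,"slide": [0,5,0],"delta_rot": [0,0,0]},{"jaw": 1,"slide": [0,0,0],"delta_rot": [0,0,0]}]}}

```text
t: 4.25
eef_pos: [0.4959, -0.2264, 0.0417]
orientation: [-1.575, -0.007, -0.0]
wrist_force: [0.5, -0.1, 0.2]
opening: 0.0854
```

{"method": "apply_moves", "body": {"series": [{"jaw": 1,"slide": [-2.5,9,1],"delta_rot": [0.25,0,0.35]},{"jaw": 1,"slide": [0,0,0],"delta_rot": [0,0,0]},{"jaw": 0,"slide": [0,0,0],"delta_rot": [0,0,0]},{"jaw": 0,"slide": [0,0,0],"delta_rot": [0,0,0]},{"jaw": 0,"slide": [0,0,0],"delta_rot": [0,0,0]},{"jaw": 0,"slide": [0,0,0],"delta_rot": [0,0,0]},{"jaw": 0,"slide": [0,0,0],"delta_rot": [0,0,0]},{"jaw": 0,"slide": [0,0,0],"delta_rot": [0,0,0]}]}}

```text
t: 5.05
eef_pos: [0.4945, -0.2259, 0.0344]
orientation: [-1.571, -0.004, -0.0]
wrist_force: [0.3, -0.3, -1.0]
opening: 0.0383
```

{"method": "apply_moves", "body": {"series": [{"jaw": 0,"slide": [0,-10,0],"delta_rot": [0,0,0]},{"jaw": 0,"slide": [0,-20,0],"delta_rot": [0,0,0]},{"jaw": 0,"slide": [0,-25,0],"delta_rot": [0,0,0]},{"jaw": 0,"slide": [0,-25,0],"delta_rot": [0,0,0]},{"jaw": 0,"slide": [0,-25,0],"delta_rot": [0,0,0]},{"jaw": 0,"slide": [0,-25,0],"delta_rot": [0,0,0]},{"jaw": 0,"slide": [0,-25,0],"delta_rot": [0,0,0]},{"jaw": 0,"slide": [0,-15,0],"delta_rot": [0,0,0]},{"jaw": 0,"slide": [0,0,0],"delta_rot": [0,0,0]}]}}

```text
t: 5.95
eef_pos: [0.4915, -0.2247, 0.2138]
orientation: [-1.569, -0.0, -0.0]
wrist_force: [1.1, -0.3, -3.2]
opening: 0.0381
```

{"method": "apply_moves", "body": {"series": [{"jaw": 0,"slide": [8,0,15],"delta_rot": [0,0,0]},{"jaw": 0,"slide": [12,0,30],"delta_rot": [0,0,0]},{"jaw": 0,"slide": [12,0,30],"delta_rot": [0,0,0]},{"jaw": 0,"slide": [10,0,30],"delta_rot": [0,0,0]},{"jaw": 0,"slide": [2,0,15],"delta_rot": [0,0,0]},{"jaw": 0,"slide": [0,0,0],"delta_rot": [0,0,0]},{"jaw": 0,"slide": [0,0,0],"delta_rot": [0,0,0]}]}}

```text
t: 6.65
eef_pos: [0.5335, -0.1005, 0.2098]
orientation: [-1.569, 0.005, -0.002]
wrist_force: [0.7, -1.3, -2.5]
opening: 0.0383
```

```bash
python3 b.py w3 spindle_top,stand,pointer,sleeve
```

```text
6.65 [ 0.5335 -0.1005  0.2098] [-1.569  0.005 -0.002] [ 0.7 -1.3 -2.5] 0.038281754594165565
cam [ 0.534 -0.028  0.352]
spindle_top 0.71 [ 0.5393 -0.0329  0.1402] [327. 120.]
spindle_top 0.3 [0.6553 0.0136 0.0535] [455.  64.]
stand 0.89 [ 0.1798 -0.2716 -0.0012] [ 55. 302.]
stand 0.87 [ 0.5371 -0.0282 -0.0042] [322. 112.]
pointer 0.79 [0.6567 0.014  0.0542] [457.  63.]
pointer 0.65 [ 0.3086 -0.2536  0.0602] [119. 321.]
sleeve 0.78 [ 0.5334 -0.1016  0.1758] [318. 236.]
```

View pics/w3.png

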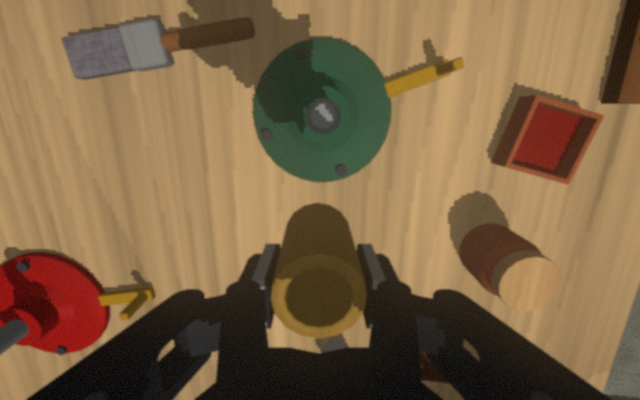

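```bash
python3 - <<'E'
from h import *
p=snap('wrist'); im=p['image'].astype(int)
print('top',ray(p,(323,115),.1415), 'foot',ray(p,(322,109.5),.012))
g=((im[...,1]>im[...,0]+12)&(im[...,1]>im[...,2]+8)).astype(np.uint8)
cs,_=cv2.findContours(g,cv2.RETR_EXTERNAL,cv2.CHAIN_APPROX_NONE); c=max(cs,key=cv2.contourArea); h=cv2.convexHull(c)
e=cv2.fitEllipse(h); print(e, ray(p,e[0],.014))
print('sleeve top',ray(p,(320,296),.245))
hsv=cv2.cvtColor(p['image'],cv2.COLOR_RGB2HSV)
cv2.imwrite('pics/w3c.png',np.hstack([cv2.resize(cv2.cvtColor(p['image'],cv2.COLOR_RGB2BGR)[y:y+120,x:x+120],(480,480),interpolation=cv2.INTER_CUBIC) for x,y in[(263,55),(260,230)]])[:, :])
i=cv2.imread('pics/w3c.png'); cv2.imwrite('pics/w3c.png',cv2.resize(i,(800,400)))
E
```

```text
top [ 0.53707342 -0.03059364  0.1415    ] foot [ 0.53756524 -0.02625365  0.012     ]
((321.3022766113281, 108.81620788574219), (135.25888061523438, 141.66549682617188), 0.19574448466300964) [ 0.53680962 -0.02557198  0.014     ]
sleeve top [ 0.53466836 -0.09969007  0.245     ]
```

View pics/w3c.png

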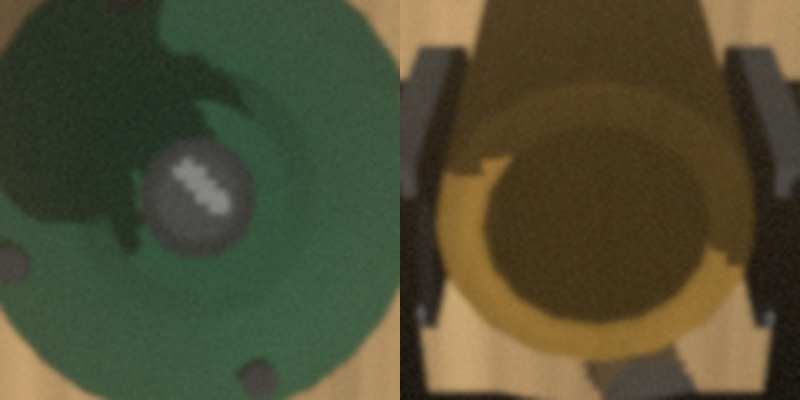

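{"method": "apply_moves", "body": {"series": [{"jaw": 0,"slide": [1,0,10],"delta_rot": [-0.1,-0.1,-0.3]},{"jaw": 0,"slide": [1,0,20],"delta_rot": [0,0,0]},{"jaw": 0,"slide": [1,0,20],"delta_rot": [0,0,0]},{"jaw": 0,"slide": [1,0,13],"delta_rot": [0,0,0]},{"jaw": 0,"slide": [0,0,0],"delta_rot": [0,0,0]},{"jaw": 0,"slide": [0,0,0],"delta_rot": [0,0,0]}]}}

```text
t: 7.55
eef_pos: [0.5383, -0.0361, 0.2108]
orientation: [-1.571, -0.003, -0.005]
wrist_force: [0.9, -0.6, -3.0]
opening: 0.0383
```

{"method": "apply_moves", "body": {"series": [{"jaw": 0,"slide": [-1,0,5],"delta_rot": [0,-0.3,0.1]},{"jaw": 0,"slide": [0,10,0],"delta_rot": [0,0,0]},{"jaw": 0,"slide": [0,10,0],"delta_rot": [0,0,0]},{"jaw": 0,"slide": [0,0,0],"delta_rot": [0,0,0]}]}}

```text
t: 7.95
eef_pos: [0.5371, -0.032, 0.189]
orientation: [-1.572, -0.001, -0.001]
wrist_force: [-0.9, -0.5, -3.8]
opening: 0.0382
```

```bash
python3 - <<'E'
from h import *
out=[]
o=manip.observe(); print(o['eef_pos'],o['orientation'])
T=np.array(o['eef_pos'])
for n in('scene','side'):
    p=snap(n); i=cv2.cvtColor(p['image'],cv2.COLOR_RGB2BGR)
    u,v=px(p,[T[0],T[1],.14]); x,y=int(u)-28,int(v)-42; print(n,x,y,px(p,[.5,-.03,.14]),px(p,[.51,-.03,.14]),px(p,[.5,-.02,.14]),px(p,[T[0],T[1],.152]),px(p,[T[0],T[1],.22]))
    out.append(cv2.resize(i[y:y+84,x:x+56],None,fx=7,fy=7,interpolation=cv2.INTER_CUBIC))
cv2.imwrite('pics/s2.png',np.hstack(out))
E
```

```text
[ 0.5371147  -0.03201354  0.18902981] [-1.57158006e+00 -1.45297331e-03 -5.39578946e-04]
scene 280 170 [301.89821398 203.15883767] [303.98194719 205.56119245] [305.79509114 201.82343646] [308.93908756 208.29718087] [308.61074931 182.66604523]
side 303 145 [323.08090192 192.39692103] [325.35899945 191.04762503] [320.76027584 191.11117499] [331.92202385 184.4870692 ] [331.919711   165.77991558]
```

View pics/s2.png

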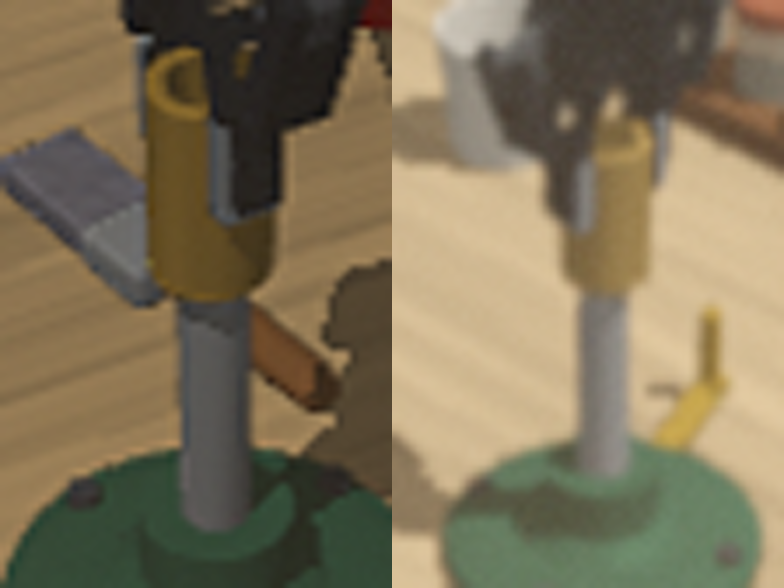

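The overlay (8 pictures so far) shows the sleeve over the spindle within about 1 mm. It needs roughly +0.7 mm in x and +0.9 mm in y. I'll lower it in gentle steps.

{"method": "apply_moves", "body": {"series": [{"jaw": 0,"slide": [0.8,0,0.9],"delta_rot": [0,0,0]},{"jaw": 0,"slide": [0,5,0],"delta_rot": [0,0,0]},{"jaw": 0,"slide": [0,5,0],"delta_rot": [0,0,0]},{"jaw": 0,"slide": [0,5,0],"delta_rot": [0,0,0]},{"jaw": 0,"slide": [0,5,0],"delta_rot": [0,0,0]},{"jaw": 0,"slide": [0,0,0],"delta_rot": [0,0,0]}]}}

```text
t: 8.65
eef_pos: [0.5383, -0.0313, 0.169]
orientation: [-1.571, -0.002, -0.001]
wrist_force: [0.3, -0.2, -3.3]
opening: 0.0385
```

{"method": "apply_moves", "body": {"series": [{"jaw": 0,"slide": [-0.3,8,0],"delta_rot": [0,0,0]},{"jaw": 0,"slide": [0,8,0],"delta_rot": [0,0,0]},{"jaw": 0,"slide": [0,8,0],"delta_rot": [0,0,0]},{"jaw": 0,"slide": [0,8,0],"delta_rot": [0,0,0]},{"jaw": 0,"slide": [0,0,0],"delta_rot": [0,0,0]}]}}

```text
t: 9.15
eef_pos: [0.5375, -0.0313, 0.1335]
orientation: [-1.571, -0.001, -0.001]
wrist_force: [-0.6, 0.7, -3.8]
opening: 0.0385
```

{"method": "apply_moves", "body": {"series": [{"jaw": 0,"slide": [0.3,8,0],"delta_rot": [0,0,0]},{"jaw": 0,"slide": [0,8,0],"delta_rot": [0,0,0]},{"jaw": 0,"slide": [0,8,0],"delta_rot": [0,0,0]},{"jaw": 0,"slide": [0,8,0],"delta_rot": [0,0,0]},{"jaw": 0,"slide": [0,5,0],"delta_rot": [0,0,0]},{"jaw": 0,"slide": [0,0,0],"delta_rot": [0,0,0]}]}}

```text
t: 9.75
eef_pos: [0.5377, -0.0313, 0.0928]
orientation: [-1.571, -0.0, -0.001]
wrist_force: [-1.2, -0.0, -2.7]
opening: 0.0383
```

8.4 mm to go.

{"method": "apply_moves", "body": {"series": [{"jaw": 0,"slide": [0,4,0],"delta_rot": [0,0,0]},{"jaw": 0,"slide": [0,2.5,0],"delta_rot": [0,0,0]},{"jaw": 0,"slide": [0,1,0],"delta_rot": [0,0,0]},{"jaw": 0,"slide": [0,0,0],"delta_rot": [0,0,0]}]}}

```text
t: 10.15
eef_pos: [0.5378, -0.0313, 0.0849]
orientation: [-1.571, -0.0, -0.001]
wrist_force: [-1.7, 0.3, -3.8]
opening: 0.0381
```

{"method": "apply_moves", "body": {"series": [{"jaw": 0,"slide": [0,0.7,0],"delta_rot": [0,0,0]},{"jaw": 0,"slide": [0,0.7,0],"delta_rot": [0,0,0]},{"jaw": 0,"slide": [0,0,0],"delta_rot": [0,0,0]}]}}

```text
t: 10.45
eef_pos: [0.5378, -0.0312, 0.0847]
orientation: [-1.571, -0.001, -0.001]
wrist_force: [-2.5, 0.4, -3.9]
opening: 0.0383
```

{"method": "apply_moves", "body": {"series": [{"jaw": 0,"slide": [0,1.5,0],"delta_rot": [0,0,0]},{"jaw": 0,"slide": [0,1.5,0],"delta_rot": [0,0,0]}]}}

```text
t: 10.65
eef_pos: [0.5378, -0.0313, 0.0843]
orientation: [-1.571, -0.001, -0.001]
wrist_force: [-11.8, 0.7, 24.8]
opening: 0.0383
```

{"method": "apply_moves", "body": {"series": [{"jaw": 0,"slide": [0,-0.3,0],"delta_rot": [0,0,0]},{"jaw": 1,"slide": [0,0,0],"delta_rot": [0,0,0]},{"jaw": 1,"slide": [0,0,0],"delta_rot": [0,0,0]},{"jaw": 1,"slide": [0,0,0],"delta_rot": [0,0,0]},{"jaw": 1,"slide": [0,0,0],"delta_rot": [0,0,0]},{"jaw": 1,"slide": [0,0,0],"delta_rot": [0,0,0]}]}}

```text
t: 11.25
eef_pos: [0.5411, -0.0316, 0.0862]
orientation: [-1.572, -0.008, -0.001]
wrist_force: [0.0, -0.1, 0.4]
opening: 0.0854
```

Released. I'll rise, then move over toward the head.

{"method": "apply_moves", "body": {"series": [{"jaw": 1,"slide": [-3,-8,0],"delta_rot": [0,0,0.4]},{"jaw": 1,"slide": [0,-25,0],"delta_rot": [0,0,0]},{"jaw": 1,"slide": [0,-30,0],"delta_rot": [0,0,0]},{"jaw": 1,"slide": [0,-30,0],"delta_rot": [0,0,0]},{"jaw": 1,"slide": [0,-30,0],"delta_rot": [0,0,0]},{"jaw": 1,"slide": [0,-20,0],"delta_rot": [0,0,0]},{"jaw": 1,"slide": [0,0,15],"delta_rot": [0,0,0]},{"jaw": 1,"slide": [-3,0,30],"delta_rot": [0,0,0]},{"jaw": 1,"slide": [-3,0,40],"delta_rot": [0,0,0]},{"jaw": 1,"slide": [-5,0,40],"delta_rot": [0,0,0]}]}}

```text
t: 12.25
eef_pos: [0.5254, 0.0949, 0.2372]
orientation: [-1.572, 0.002, -0.008]
wrist_force: [1.0, 0.2, -0.8]
opening: 0.0854
```

{"method": "apply_moves", "body": {"series": [{"jaw": 1,"slide": [-5,0,40],"delta_rot": [0,0,0]},{"jaw": 1,"slide": [-5,0,35],"delta_rot": [0,0,0]},{"jaw": 1,"slide": [-3,0,30],"delta_rot": [0,0,0]},{"jaw": 1,"slide": [0,0,15],"delta_rot": [0,0,0]},{"jaw": 1,"slide": [0,0,0],"delta_rot": [0,0,0]},{"jaw": 1,"slide": [0,0,0],"delta_rot": [0,0,0]}]}}

```text
t: 12.85
eef_pos: [0.5073, 0.2258, 0.2337]
orientation: [-1.573, 0.008, -0.002]
wrist_force: [0.4, 0.5, -0.4]
opening: 0.0855
```

```bash
python3 b.py w4 boss,mark,head; python3 - <<'E'
from h import *
p=snap('scene'); find(p,['sleeve','boss','mark','spacer','pointer'],k=2)
E
```

```text
12.85 [0.5073 0.2258 0.2337] [-1.573  0.008 -0.002] [ 0.4  0.5 -0.4] 0.08552737301994595
cam [0.508 0.299 0.376]
boss 0.57 [0.5027 0.3349 0.0777] [314.  69.]
mark 0.85 [0.5817 0.3542 0.0433] [394.  52.]
head 0.6 [ 0.5047  0.3349 -0.0021] [317.  78.]
sleeve 0.64 [ 0.5366 -0.0302  0.0508] [310. 242.]
boss 0.62 [0.5026 0.3336 0.0802] [422. 180.]
mark 0.71 [0.589  0.3495 0.0431] [446. 207.]
spacer 0.72 [ 0.5571 -0.3446 -0.0013] [183. 317.]
pointer 0.89 [0.3375 0.265  0.0532] [365. 167.]
pointer 0.71 [ 0.3091 -0.2522  0.0472] [190. 218.]
```

View pics/w4.png

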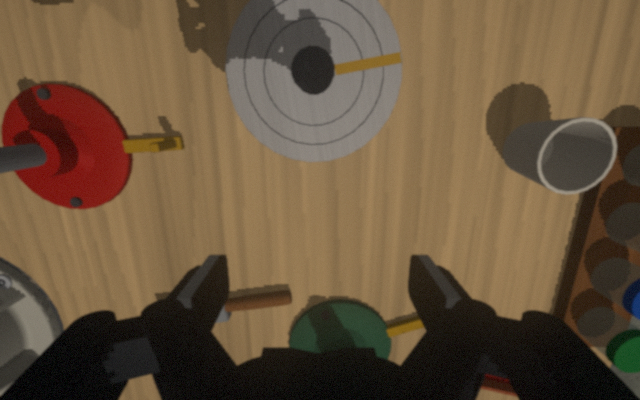

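```bash
python3 - <<'E'
from h import *
from scipy.spatial.transform import Rotation as Ro
def Rt(o): return Ro.from_euler('xyz',o['orientation']).as_matrix(),np.array(o['eef_pos'])
o=manip.observe(); p=snap('wrist'); T,x=Rt(o)
Rc=np.array(p['R'])@T; tc=np.array(p['R'])@x+np.array(p['t'])   # cam <- tool
def line(im,p,roi,z):
    x0,y0,x1,y1=roi; hsv=cv2.cvtColor(im,cv2.COLOR_RGB2HSV)[y0:y1,x0:x1]
    m=((hsv[...,0]>17)&(hsv[...,0]<27)&(hsv[...,1]>165)&(hsv[...,2]>90))
    ys,xs=np.nonzero(m); P=np.array([ray(p,(a+x0,b+y0),z)[:2] for a,b in zip(xs,ys)],np.float32)
    v=cv2.fitLine(P,cv2.DIST_HUBER,0,.01,.01).ravel(); v[:2]*=np.sign(v[0]); print(len(P),P.min(0),P.max(0),'ang',np.degrees(np.arctan2(v[1],v[0])),'pt',v[2:],'d',v[:2]); return v
im=p['image']
v=line(im,p,(330,45,405,85),.042); b=ray(p,(313.3,69.5),.078); print('boss',b)
# disc centre via ellipse of grey disc
hsv=cv2.cvtColor(im,cv2.COLOR_RGB2HSV); g=(hsv[...,1]<60).astype(np.uint8); g[:, :210]=0; g[:,420:]=0; g[190:]=0
c=max(cv2.findContours(g,0,cv2.CHAIN_APPROX_NONE)[0],key=cv2.contourArea); r=cv2.boundingRect(c); print(r, ray(p,(r[0]+r[2]/2,69),.042))
w3=cv2.cvtColor(cv2.imread('pics/w3.png'),cv2.COLOR_BGR2RGB)
T3,x3=Ro.from_euler('xyz',[-1.569,.005,-.002]).as_matrix(),np.array([.5335,-.1005,.2098])
q=dict(mtx=p['mtx'],R=Rc@T3.T,t=tc-Rc@T3.T@x3)
line(w3,q,(388,55,445,110),.012)
print('axis',ray(q,(322.4,114.1),.1415))
E
```

```text
503 [0.523265   0.33620873] [0.5871251  0.35254592] ang 9.89821 pt [0.5559324  0.34437165] d [0.9851147  0.17189834]
boss [0.50313727 0.33438807 0.078     ]
(224, 0, 177, 162) [0.50162544 0.33912925 0.042     ]
814 [ 0.60533804 -0.01192081] [0.66253406 0.02165577] ang 20.161026 pt [0.6315579  0.00413369] d [0.9387277  0.34465978]
axis [ 0.5361771  -0.02911249  0.1415    ]
```

{"method": "apply_moves", "body": {"series": [{"jaw": 1,"slide": [-1,0,20],"delta_rot": [0.1,0,-0.4]},{"jaw": 1,"slide": [-1,0,30],"delta_rot": [0,0,0]},{"jaw": 1,"slide": [-1,0,30],"delta_rot": [0,0,0]},{"jaw": 1,"slide": [-1,0,20],"delta_rot": [0,0,0]},{"jaw": 1,"slide": [0,10,0],"delta_rot": [0,0,0]},{"jaw": 1,"slide": [0,25,0],"delta_rot": [0,0,0]},{"jaw": 1,"slide": [0,25,0],"delta_rot": [0,0,0]},{"jaw": 1,"slide": [0,20,0],"delta_rot": [0,0,0]},{"jaw": 1,"slide": [0,10,0],"delta_rot": [0,0,0]},{"jaw": 1,"slide": [0,0,0],"delta_rot": [0,0,0]}]}}

```text
t: 14.4
eef_pos: [0.5046, 0.3252, 0.1398]
orientation: [-1.572, -0.001, -0.005]
wrist_force: [0.5, 0.2, 1.1]
opening: 0.0855
```

{"method": "apply_moves", "body": {"series": [{"jaw": 1,"slide": [-1.6,0,9],"delta_rot": [0,-0.3,0]},{"jaw": 1,"slide": [0,20,0],"delta_rot": [0,0,0]},{"jaw": 1,"slide": [0,0,0],"delta_rot": [0,0,0]},{"jaw": 1,"slide": [0,0,0],"delta_rot": [0,0,0]}]}}

```text
t: 14.8
eef_pos: [0.505, 0.3361, 0.1231]
orientation: [-1.569, -0.005, -0.0]
wrist_force: [0.1, 0.5, 0.4]
opening: 0.0855
```

```bash
python3 b.py w5 boss,mark; python3 - <<'E'
from h import *
i=cv2.imread('pics/w5.png'); cv2.imwrite('pics/w5.png',i[80:400,80:560])
E
```

```text
14.8 [0.505  0.3361 0.1231] [-1.569 -0.005 -0.   ] [0.1 0.5 0.4] 0.08545419060762686
cam [0.504 0.409 0.265]
boss 0.76 [0.5034 0.3332 0.0799] [315. 233.]
mark 0.87 [0.5836 0.3503 0.0446] [423. 194.]
```

View pics/w5.png

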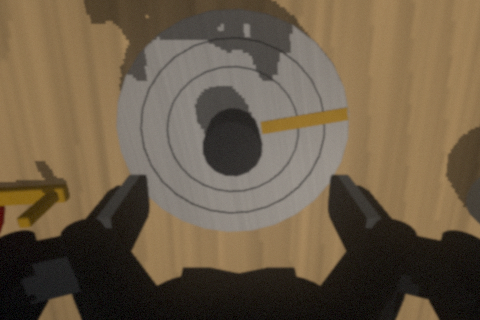

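{"method": "apply_moves", "body": {"series": [{"jaw": 1,"slide": [-3,12,-1.6],"delta_rot": [-0.1,0,0.3]},{"jaw": 1,"slide": [0,14,0],"delta_rot": [0,0,0]},{"jaw": 1,"slide": [0,14,0],"delta_rot": [0,0,0]},{"jaw": 1,"slide": [0,14,0],"delta_rot": [0,0,0]},{"jaw": 1,"slide": [0,7,0],"delta_rot": [0,0,0]},{"jaw": 1,"slide": [0,0,0],"delta_rot": [0,0,0]},{"jaw": 1,"slide": [0,0,0],"delta_rot": [0,0,0]}]}}

```text
t: 15.65
eef_pos: [0.5011, 0.3336, 0.0561]
orientation: [-1.572, 0.002, -0.001]
wrist_force: [-0.2, 0.2, -0.3]
opening: 0.0853
```

{"method": "apply_moves", "body": {"series": [{"jaw": 1,"slide": [2,9,1],"delta_rot": [0,0,0]},{"jaw": 1,"slide": [0,0,0],"delta_rot": [0,0,0]},{"jaw": 0,"slide": [0,0,0],"delta_rot": [0,0,0]},{"jaw": 0,"slide": [0,0,0],"delta_rot": [0,0,0]},{"jaw": 0,"slide": [0,0,0],"delta_rot": [0,0,0]},{"jaw": 0,"slide": [0,0,0],"delta_rot": [0,0,0]},{"jaw": 0,"slide": [0,0,0],"delta_rot": [0,0,0]},{"jaw": 0,"slide": [0,0,0],"delta_rot": [0,0,0]}]}}

```text
t: 16.45
eef_pos: [0.5037, 0.3352, 0.0479]
orientation: [-1.571, 0.0, -0.0]
wrist_force: [-0.2, 0.4, -1.6]
opening: 0.0384
```

{"method": "apply_moves", "body": {"series": [{"jaw": 0,"slide": [0,-8,0],"delta_rot": [0,0,0]},{"jaw": 0,"slide": [0,-15,0],"delta_rot": [0,0,0]},{"jaw": 0,"slide": [0,-22,0],"delta_rot": [0,0,0]},{"jaw": 0,"slide": [0,-25,0],"delta_rot": [0,0,0]},{"jaw": 0,"slide": [0,-25,0],"delta_rot": [0,0,0]},{"jaw": 0,"slide": [0,-25,0],"delta_rot": [0,0,0]},{"jaw": 0,"slide": [0,-25,0],"delta_rot": [0,0,0]},{"jaw": 0,"slide": [0,-25,0],"delta_rot": [0,0,0]},{"jaw": 0,"slide": [0,-12,0],"delta_rot": [0,0,0]},{"jaw": 0,"slide": [0,0,0],"delta_rot": [0,0,0]}]}}

```text
t: 17.45
eef_pos: [0.5014, 0.3332, 0.2419]
orientation: [-1.573, 0.003, -0.001]
wrist_force: [1.4, 0.5, -5.7]
opening: 0.0385
```

{"method": "apply_moves", "body": {"series": [{"jaw": 0,"slide": [1,0,-15],"delta_rot": [0,0,0]},{"jaw": 0,"slide": [3,0,-25],"delta_rot": [0,0,0]},{"jaw": 0,"slide": [3,0,-35],"delta_rot": [0,0,0]},{"jaw": 0,"slide": [3,0,-35],"delta_rot": [0,0,0]},{"jaw": 0,"slide": [3,0,-35],"delta_rot": [0,0,0]},{"jaw": 0,"slide": [3,0,-35],"delta_rot": [0,0,0]},{"jaw": 0,"slide": [3,0,-35],"delta_rot": [0,0,0]},{"jaw": 0,"slide": [3,0,-25],"delta_rot": [0,0,0]},{"jaw": 0,"slide": [0,0,-15],"delta_rot": [0,0,0]},{"jaw": 0,"slide": [0,0,0],"delta_rot": [0,0,0]}]}}

```text
t: 18.45
eef_pos: [0.5142, 0.0607, 0.2295]
orientation: [-1.582, 0.024, 0.001]
wrist_force: [0.4, 0.3, -6.7]
opening: 0.0388
```

{"method": "apply_moves", "body": {"series": [{"jaw": 0,"slide": [5,-2,-15],"delta_rot": [0.6,0,-1.3]},{"jaw": 0,"slide": [5,-2,-20],"delta_rot": [0,-1.7,0]},{"jaw": 0,"slide": [5,-1,-20],"delta_rot": [0,-1.7,0]},{"jaw": 0,"slide": [4,0,-15],"delta_rot": [0,-1.7,0]},{"jaw": 0,"slide": [3,0,-8],"delta_rot": [0,-1.7,0]},{"jaw": 0,"slide": [0,0,0],"delta_rot": [0,-1.7,0]},{"jaw": 0,"slide": [0,0,0],"delta_rot": [0,-1.7,0]},{"jaw": 0,"slide": [0,0,0],"delta_rot": [0,0,0]}]}}

```text
t: 19.25
eef_pos: [0.5319, -0.0193, 0.2254]
orientation: [-1.567, 0.016, 0.185]
wrist_force: [-0.3, 0.1, -5.8]
opening: 0.0384
```

{"method": "apply_moves", "body": {"series": [{"jaw": 0,"slide": [3.6,0,-12.7],"delta_rot": [-0.2,0.3,-0.9]},{"jaw": 0,"slide": [0,0,0],"delta_rot": [0,0,0]},{"jaw": 0,"slide": [0,0,0],"delta_rot": [0,0,0]}]}}

```text
t: 19.55
eef_pos: [0.537, -0.0315, 0.2236]
orientation: [-1.57, 0.002, 0.179]
wrist_force: [0.9, 0.2, -5.3]
opening: 0.0387
```

```bash
cat > l.py <<'E'
from h import *
import sys
o=manip.observe(); e=np.array(o['eef_pos']); print(o['t'],e.round(4),np.round(o['orientation'],4)); p=snap('wrist','wl'+sys.argv[1]); im=p['image']; z=e[2]-.0479+.042
u=px(p,[e[0]+.06*np.cos(.35),e[1]+.06*np.sin(.35),z]); x0,y0=int(u[0])-75,int(u[1])-75; print(u)
hsv=cv2.cvtColor(im,cv2.COLOR_RGB2HSV); m=(hsv[...,0]>17)&(hsv[...,0]<27)&(hsv[...,1]>165)&(hsv[...,2]>90)
m=m.astype(np.uint8); k=max(cv2.findContours(m[y0:y0+150,x0:x0+150],0,cv2.CHAIN_APPROX_NONE,offset=(x0,y0))[0],key=cv2.contourArea); print(cv2.boundingRect(k))
P=np.array([ray(p,q[0],z)[:2] for q in k],np.float32); v=cv2.fitLine(P,cv2.DIST_HUBER,0,.01,.01).ravel(); print('ang',np.degrees(np.arctan(v[1]/v[0])),P.min(0),P.max(0)); d=v[:2]*np.sign(v[0]); t=((P-v[2:])@d).max(); print('axis est',v[2:]+d*(t-.085))
find(p,['boss','mark'],k=1)
E
python3 l.py 1
```

```text
19.55 [ 0.537  -0.0315  0.2236] [-1.570e+00  1.500e-03  1.786e-01]
[431.25613263 236.97462502]
(374, 221, 110, 33)
ang 20.537663 [ 0.5644627  -0.02489028] [0.6197441  0.00228932]
axis est [ 0.53870803 -0.03133304]
boss 0.85 [ 0.538  -0.032   0.2523] [320. 293.]
mark 0.74 [ 0.6151 -0.0037  0.216 ] [474. 230.]
```

{"method": "apply_moves", "body": {"series": [{"jaw": 0,"slide": [0.5,8,0],"delta_rot": [0,0,0]},{"jaw": 0,"slide": [0,8,0],"delta_rot": [0,0,0]},{"jaw": 0,"slide": [0,4,0],"delta_rot": [0,0,0]},{"jaw": 0,"slide": [0,0,0],"delta_rot": [0,0,0]},{"jaw": 0,"slide": [0,0,0],"delta_rot": [0,0,0]}]}}

```text
t: 20.2
eef_pos: [0.5373, -0.0307, 0.2015]
orientation: [-1.57, 0.002, 0.18]
wrist_force: [-0.2, -0.3, -5.8]
opening: 0.0386
```

```bash
python3 - <<'E'
from h import *
out=[]
o=manip.observe(); print(o['eef_pos'],o['orientation'])
T=np.array(o['eef_pos'])
for n in('scene','side'):
    p=snap(n); i=cv2.cvtColor(p['image'],cv2.COLOR_RGB2BGR)
    u,v=px(p,[T[0],T[1],.15]); x,y=int(u)-28,int(v)-40; print(n,x,y)
    out.append(cv2.resize(i[y:y+84,x:x+56],None,fx=7,fy=7,interpolation=cv2.INTER_CUBIC))
    find(p,['boss','mark'],k=1)
cv2.imwrite('pics/s3.png',np.hstack(out))
E
```

```text
[ 0.53731891 -0.03069811  0.20154672] [-1.5698255   0.00197625  0.17961901]
scene 281 168
boss 0.76 [ 0.541  -0.0323  0.2302] [309. 180.]
mark 0.94 [0.6179 0.0009 0.1957] [343. 208.]
side 303 144
boss 0.68 [ 0.5421 -0.0338  0.2344] [333. 161.]
mark 0.56 [ 0.6184 -0.0059  0.1947] [344. 160.]
```

View pics/s3.png

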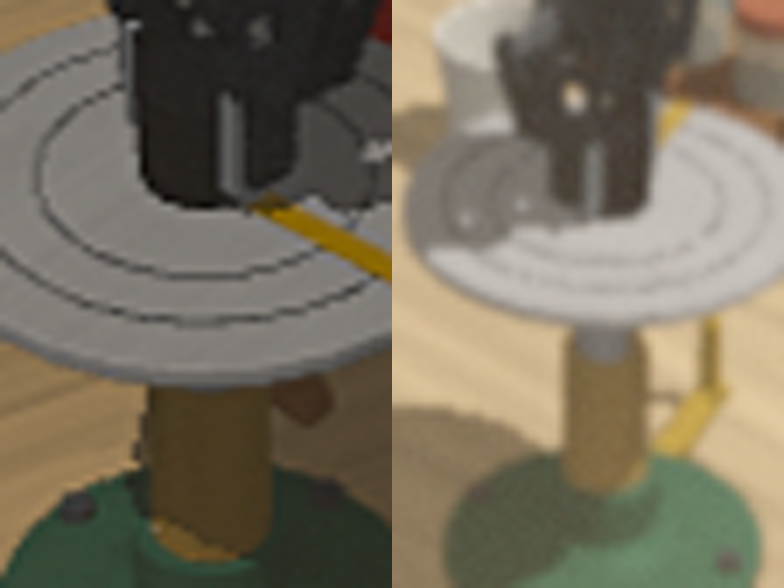

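{"method": "apply_moves", "body": {"series": [{"jaw": 0,"slide": [0.6,0,0.5],"delta_rot": [0,0,0]},{"jaw": 0,"slide": [0,4,0],"delta_rot": [0,0,0]},{"jaw": 0,"slide": [0,4,0],"delta_rot": [0,0,0]},{"jaw": 0,"slide": [0,3,0],"delta_rot": [0,0,0]},{"jaw": 0,"slide": [0,0,0],"delta_rot": [0,0,0]}]}}

```text
t: 21.0
eef_pos: [0.5383, -0.0301, 0.1904]
orientation: [-1.57, 0.0, 0.18]
wrist_force: [0.4, -0.2, -5.4]
opening: 0.0381
```

{"method": "apply_moves", "body": {"series": [{"jaw": 0,"slide": [-0.3,3,0],"delta_rot": [0,0,0]},{"jaw": 0,"slide": [0,3,0],"delta_rot": [0,0,0]},{"jaw": 0,"slide": [0,3,0],"delta_rot": [0,0,0]},{"jaw": 0,"slide": [0,0,0],"delta_rot": [0,0,0]}]}}

```text
t: 21.4
eef_pos: [0.5379, -0.0302, 0.1804]
orientation: [-1.57, 0.001, 0.18]
wrist_force: [0.4, 0.1, -5.7]
opening: 0.0385
```

{"method": "apply_moves", "body": {"series": [{"jaw": 0,"slide": [0,4,0],"delta_rot": [0,0,0]},{"jaw": 0,"slide": [0,4,0],"delta_rot": [0,0,0]},{"jaw": 0,"slide": [0,2,0],"delta_rot": [0,0,0]},{"jaw": 0,"slide": [0,0,0],"delta_rot": [0,0,0]}]}}

```text
t: 21.8
eef_pos: [0.5379, -0.0302, 0.1695]
orientation: [-1.57, 0.001, 0.179]
wrist_force: [-0.3, 0.3, -6.7]
opening: 0.0382
```

```bash
python3 l.py 2; python3 - <<'E'
from h import *
for n in('scene','side'):
    p=snap(n); print(n); find(p,['mark','pointer','stand','boss'],k=2)
E
```

```text
21.8 [ 0.5379 -0.0302  0.1695] [-1.5701e+00  7.0000e-04  1.7950e-01]
[431.29425601 237.02095806]
(374, 221, 110, 33)
ang 20.700958 [ 0.5656046  -0.02367731] [0.6206462  0.00363223]
axis est [ 0.5396436  -0.03019223]
boss 0.79 [ 0.5401 -0.0297  0.1987] [323. 292.]
mark 0.96 [0.6187 0.0019 0.1626] [482. 224.]
scene
pointer 0.97 [0.3388 0.263  0.0538] [365. 167.]
pointer 0.79 [0.6555 0.016  0.0512] [355. 267.]
stand 0.94 [ 0.1801 -0.2711 -0.0017] [174. 207.]
stand 0.93 [0.2035 0.2582 0.0018] [338. 161.]
boss 0.64 [ 0.5382 -0.0328  0.1995] [309. 191.]
side
mark 0.82 [ 0.6193 -0.0092  0.1618] [344. 169.]
pointer 0.97 [0.6597 0.0093 0.0546] [348. 189.]
pointer 0.62 [ 0.3094 -0.2601  0.0547] [335. 282.]
stand 0.71 [ 1.826e-01 -2.736e-01  2.000e-04] [305. 325.]
stand 0.63 [ 0.5385 -0.0333  0.    ] [332. 223.]
boss 0.72 [ 0.5453 -0.0314  0.2034] [334. 169.]
```

{"method": "apply_moves", "body": {"series": [{"jaw": 0,"slide": [0,1.5,0],"delta_rot": [0,0,0]},{"jaw": 0,"slide": [0,1.2,0],"delta_rot": [0,0,0]},{"jaw": 0,"slide": [0,0,0],"delta_rot": [0,0,0]}]}}

```text
t: 22.75
eef_pos: [0.5383, -0.0302, 0.1678]
orientation: [-1.57, -0.0, 0.18]
wrist_force: [-1.1, -0.9, -4.4]
opening: 0.0389
```

{"method": "apply_moves", "body": {"series": [{"jaw": 0,"slide": [0,1.3,0],"delta_rot": [0,0,0]},{"jaw": 0,"slide": [0,1.2,0],"delta_rot": [0,0,0]}]}}

```text
t: 22.95
eef_pos: [0.5384, -0.0303, 0.1676]
orientation: [-1.571, -0.001, 0.18]
wrist_force: [-6.8, 0.2, 13.0]
opening: 0.0385
```

Seated: contact is +13 N at the expected height. Releasing.

{"method": "apply_moves", "body": {"series": [{"jaw": 0,"slide": [0,-0.3,0],"delta_rot": [0,0,0]},{"jaw": 1,"slide": [0,0,0],"delta_rot": [0,0,0]},{"jaw": 1,"slide": [0,0,0],"delta_rot": [0,0,0]},{"jaw": 1,"slide": [0,0,0],"delta_rot": [0,0,0]},{"jaw": 1,"slide": [0,0,0],"delta_rot": [0,0,0]},{"jaw": 1,"slide": [0,0,0],"delta_rot": [0,0,0]}]}}

```text
t: 23.55
eef_pos: [0.5407, -0.0304, 0.1694]
orientation: [-1.572, -0.006, 0.18]
wrist_force: [-0.0, 0.4, -0.0]
opening: 0.0852
```

{"method": "apply_moves", "body": {"series": [{"jaw": 1,"slide": [0,-8,0],"delta_rot": [0,0,0]},{"jaw": 1,"slide": [0,-20,0],"delta_rot": [0,0,0]},{"jaw": 1,"slide": [0,-25,0],"delta_rot": [0,0,0]},{"jaw": 1,"slide": [0,-25,0],"delta_rot": [0,0,0]},{"jaw": 1,"slide": [0,-25,-10],"delta_rot": [0,0,0]},{"jaw": 1,"slide": [0,-10,-25],"delta_rot": [0,0,0]},{"jaw": 1,"slide": [0,0,-30],"delta_rot": [0,0,0]},{"jaw": 1,"slide": [0,0,-20],"delta_rot": [0,0,0]},{"jaw": 1,"slide": [0,0,0],"delta_rot": [0,0,0]},{"jaw": 1,"slide": [0,0,0],"delta_rot": [0,0,0]}]}}

```text
t: 24.55
eef_pos: [0.5561, -0.1163, 0.2929]
orientation: [-1.573, -0.009, 0.181]
wrist_force: [1.1, -0.3, 0.6]
opening: 0.086
```

```bash
python3 - <<'E'
from h import *
o=manip.observe(); print(o['t'],np.round(o['eef_pos'],3),np.round(o['wrist_force'],1))
p=snap('wrist','fw'); find(p,['mark','pointer','boss','head'],k=2)
im=p['image']
hsv=cv2.cvtColor(im,cv2.COLOR_RGB2HSV); m=((hsv[...,0]>17)&(hsv[...,0]<27)&(hsv[...,1]>165)&(hsv[...,2]>80)).astype(np.uint8)
for k in sorted(cv2.findContours(m,0,cv2.CHAIN_APPROX_NONE)[0],key=cv2.contourArea)[-5:]:
    for z in(.162,.012):
        P=np.array([ray(p,q[0],z)[:2] for q in k],np.float32); v=cv2.fitLine(P,cv2.DIST_HUBER,0,.01,.01).ravel(); print(cv2.boundingRect(k),z,np.degrees(np.arctan(v[1]/v[0])).round(2),P.min(0),P.max(0))
s=snap('scene'); find(s,['mark','boss','head','sleeve','spacer'],k=1)
a=cv2.cvtColor(s['image'],cv2.COLOR_RGB2BGR)[130:400,150:490]; b=cv2.cvtColor(im,cv2.COLOR_RGB2BGR)
cv2.imwrite('pics/fin.png',np.hstack([cv2.resize(a,(400,318)),cv2.resize(b,(400,250)) if 0 else cv2.copyMakeBorder(cv2.resize(b,(400,250)),0,68,0,0,cv2.BORDER_CONSTANT)]))
E
```

```text
24.55 [ 0.556 -0.116  0.293] [ 1.1 -0.3  0.6]
mark 0.91 [0.6159 0.0012 0.1631] [413.  71.]
pointer 0.85 [ 0.3074 -0.2537  0.0565] [113. 239.]
pointer 0.55 [0.6602 0.0142 0.0527] [424.  78.]
boss 0.97 [ 0.5372 -0.0328  0.1976] [312.  93.]
head 0.7 [ 0.537  -0.0312  0.1199] [313.  96.]
(420, 75, 6, 7) 0.162 76.97 [ 0.62324536 -0.00524793] [ 6.2757152e-01 -1.5794614e-04]
(420, 75, 6, 7) 0.012 76.95 [0.6682368  0.01613318] [0.67494226 0.0240225 ]
(114, 234, 10, 7) 0.162 13.58 [ 0.37317368 -0.19596677] [ 0.38159916 -0.18932568]
(114, 234, 10, 7) 0.012 13.6 [ 0.2806331  -0.27947542] [ 0.29369232 -0.26918194]
(134, 221, 9, 10) 0.162 64.21 [ 0.39172864 -0.18234542] [ 0.39922598 -0.17229654]
(134, 221, 9, 10) 0.012 64.21 [ 0.30939272 -0.25836274] [ 0.32101336 -0.24278727]
(94, 220, 36, 12) 0.162 11.93 [ 0.35487518 -0.18760066] [ 0.3871338  -0.17410831]
(94, 220, 36, 12) 0.012 11.93 [ 0.25227094 -0.26650822] [ 0.30227086 -0.24559544]
(364, 70, 54, 19) 0.162 22.87 [ 0.5787032  -0.01905423] [0.6205697  0.00218974]
(364, 70, 54, 19) 0.012 22.87 [ 0.59919786 -0.00526618] [0.6640897  0.02766135]
mark 0.78 [0.6196 0.0015 0.1638] [343. 221.]
boss 0.58 [ 0.5376 -0.0346  0.1949] [308. 193.]
head 0.59 [ 0.5374 -0.0279  0.1191] [311. 219.]
sleeve 0.53 [ 0.5365 -0.0315  0.0509] [309. 242.]
spacer 0.7 [ 0.5582 -0.3457  0.0006] [182. 317.]
```

View pics/fin.png

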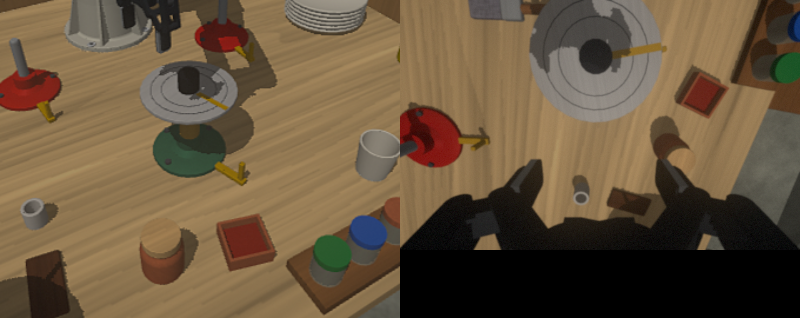

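The assembly looks right and the bystanders haven't moved. The index angle reading may be mixed with the pointer tip at the end of the line, so I'll refine both angles with column-wise centres.

```bash
python3 - <<'E'
from h import *
from scipy.spatial.transform import Rotation as Ro
o=manip.observe(); p=snap('wrist'); T,x=Ro.from_euler('xyz',o['orientation']).as_matrix(),np.array(o['eef_pos'])
Rc=np.array(p['R'])@T; tc=np.array(p['R'])@x+np.array(p['t'])
def mk(ori,pos):
    T3=Ro.from_euler('xyz',ori).as_matrix(); return dict(mtx=p['mtx'],R=Rc@T3.T,t=tc-Rc@T3.T@np.array(pos))
def cols(im,q,x0,x1,y0,y1,z,lab):
    f=im[y0:y1,x0:x1].astype(float); yel=np.clip((f[...,0]+f[...,1])/2-f[...,2]-30,0,None); 
    if lab=='arm': hsv=cv2.cvtColor(im,cv2.COLOR_RGB2HSV)[y0:y1,x0:x1]; yel=yel*((hsv[...,1]>165)&(hsv[...,0]>17)&(hsv[...,0]<27))
    yc=(yel*np.arange(y0,y1)[:,None]).sum(0)/yel.sum(0)
    P=np.array([ray(q,(a,b),z)[:2] for a,b in zip(range(x0,x1),yc)]); k=np.polyfit(P[:,0],P[:,1],1); print(lab,yc.round(0)[::6],np.degrees(np.arctan(k[0])).round(2),'y at .5378',np.polyval(k,.5378).round(4),'rms',np.std(P[:,1]-np.polyval(k,P[:,0])).round(5))
L=lambda n:cv2.cvtColor(cv2.imread(f'pics/{n}.png'),cv2.COLOR_BGR2RGB)
cols(p['image'],p,355,406,62,98,.162,'line now')
cols(L('wl1'),mk([-1.57,.0015,.1786],[.537,-.0315,.2236]),385,475,212,262,.2177,'line held')
cols(L('w3'),mk([-1.569,.005,-.002],[.5335,-.1005,.2098]),392,436,60,105,.012,'arm')
cols(L('w4'),mk([-1.573,.008,-.002],[.5073,.2258,.2337]),340,398,45,80,.042,'line start')
E
```

```text
line now [88. 86. 84. 82. 81. 80. 79. 78. 77.] 22.75 y at .5378 -0.0337 rms 0.0005
line held [245. 244. 243. 242. 241. 240. 239. 238. 237. 236. 235. 234. 233. 232.
 231.] 20.6 y at .5378 -0.0319 rms 3e-05
arm [88. 86. 83. 81. 79. 77. 74. 73.] 19.5 y at .5378 -0.0292 rms 0.00031
line start [68. 67. 66. 65. 64. 63. 62. 60. 59. 58.] 9.89 y at .5378 0.3412 rms 4e-05
```

The curved first columns of the "line now" fit are shadow contamination. The clean part (columns 373–406) slopes about 9.5° in an image turned 10.4°, giving about 20°. That matches the arm at 19.5–20.2°. Handing in.

```bash
python3 -c "
from rig import manip; print(manip.finish_job())"
```

```text
the job is handed in; nothing more can be done
None
```

The banding wheel is back together and handed in at about 25 s of the 62 s allowed; no verdict is reported.

- **Sleeve:** I lowered it down the green stand's spindle onto the shoulder. It touched at about 25 N, at the expected height. Later views put its underside at about 51 mm, against 50 mm nominal.
- **Head:** I gripped it by its boss, turned it about 10° and lowered it onto the sleeve. It touched at 13 N within 1 mm of nominal. The final images put its underside at 119–120 mm.
- **Rest of the scene:** The gripper is open and well clear, the spacer has not moved, and the other bench items look undisturbed in the final picture.

**Index line against pointer arm:**

| Reading | Angle |
|---|---|
| Index line, while the head was held | 20.1–20.7° |
| Index line, clean part of the final picture (worked by hand) | about 20° |
| Pointer arm | 19.5–20.2° |

Some checks disagreed. The automatic line fits on the final picture gave 22.8–22.9°. I put that down to shadowed columns in one and probably the pointer tip in the other. The networks' mark and boss points gave 23–24°, but each point is only good to about 4 mm. I judged the line aligned to within about 1° and did not turn it further.

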